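Set the taps of the stain filtration manifold

ROBOT

A 7-joint arm with a two-finger parallel gripper is mounted at the origin on a cart in front of the work surface, level with it; the furniture and walls round the work are solid. World frame = base frame: x ahead of the robot, y to its left, z up, the work surface at z = 0. Lengths are in mm, angles in rad, forces in N, time in s.
With the tool pointing down it reaches from about 350 to 900 mm from the base axis. Payload 7.2 kg.
Tool frame: the origin (TCP) lies midway between the tips of the shut fingers; the grasp point (between the pads) lies 19 mm behind it; z points along the fingers, y is the line along which they close (so a half turn about z gives the same grasp; the last joint's range is limited). The gripper opens to 85 mm and grips with 20 to 120 N. Pads are 22 mm wide; open, the fingers measure 114 mm over their backs; the gripper's body (76 mm by 85 mm) begins 54 mm behind the grasp point. The pads swing forward as they close: fully open they stand 13 mm farther back than shut.
Start: joints at [1.224, 0.411, -0.013, 1.596, 0.006, 1.134, -0.082], TCP at [171.989, -600.873, 231.297] pointing down, gripper open.
Joint ranges: [-2.95, 2.95], [-0.29, 1.99], [-1.47, 1.44], [0.14, 2.54], [-1.03, 4.17], [0.13, 1.85], [-2.86, 2.86]. Speed limits (rad/s): [2.39, 2.39, 3.01, 3.01, 3.14, 3.14, 3.14].

INTERFACE

Orientations are given as a unit quaternion [w, x, y, z].
In Python, from workcell import * gives the robot as it stands. The module is installed in compiled form; this text tells all that it offers. Calls block until the motion is done:
- goto(position, orientation): joint-space move of the TCP to a pose.
- movel(position, rot=None, vel=150, max_force=None): straight line of the TCP; rot=None keeps the orientation; vel is the mean speed in mm/s. With max_force (N) it stops when the force on the tool has changed by that much, and returns True; else False.
- move_j(angles): joint-space move.
- gripper_to(opening): opening from 0.0 (shut) to 1.0 (fully open); the grip force is fixed at half the most; returns when the fingers have stopped.
- hold(seconds).
- solve_ik(position, orientation): joint angles nearest the present ones, or None.
- camera(name): name is "scene" or "side" or "wrist"; returns the picture (420x560x3 uint8, blue, green, red); there is no depth.
- get_calibration(name): a dict with "camera_matrix" (3x3 intrinsics, pixels), "k1" (the pictures are not rectified: a ray, as slopes to the right and down, at radius r is drawn at 1 + k1 r^2 times it, then the intrinsics apply), "cam_to_world" (4x4, takes a point from camera to world coordinates). Camera axes: x right, y down, z forward; pixel columns grow to the right and rows downward; lengths in mm; the calibration is good to about 2 mm. A picture is of the moment at which its call begins: read the wrist's pose just before it. get_calibration takes no time and is no camera call; for the wrist camera it gives the pose at the moment of the call.
A pose or a line that the arm cannot do raises IKError and nothing moves.
- hand_in(): hands the job in, once; it reports no verdict.
Readings, each from a call of its own:
- current_t(): time.
- current_joint_pos(): joint angles.
- current_qd(): joint speeds.
- current_tau(): joint torques, N m.
- current_tool_pos(): TCP position.
- current_tcp_rot(): TCP orientation.
- current_ft_force(): force on the tool from outside, world axes, zero at the start.
- current_moment(): the same for the moment, N m.
- current_grip_width(): opening from 0.0 (shut) to 1.0 (fully open).
Only numpy, scipy, OpenCV 4.12 (cv2) and the standard library are available. Lean on these libraries where they do the work, as an engineer would, in place of code of your own. Each camera call takes 0.05 s, during which the arm holds its last target. There are 200 camera calls.

TASK

Someone left all three lever taps of the filtration manifold part-way open. Push the levers round with a fingertip so that the pump draws only through the funnel: the tap of the station that carries the white funnel fully open, its lever in line with its pipe (pointing towards the robot), and the taps of the two stations under dust caps fully shut, their levers square across their pipes. Only push, do not grip or force the levers, and leave the funnel, the caps and everything standing around where they are.

Things in the scene. Friction and masses are not known exactly. Their poses are not given: they have to be found in the camera images.
- manifold: stain filtration manifold, fixed on the worktop: a 28 mm steel header pipe along y (at x -55 mm, top z 63 mm) and three stations 140 mm apart, each with a 20 mm branch pipe at z 85 mm from the header back to its seat. Origin: on the worktop straight below the middle tap's pivot. Its x runs along the branch pipes from taps to seats, y along the row towards the pump (left), z up
- pump_top (a point): centre of the top of the manifold's white pump box at its left end: 170 mm along the manifold's x, 115 mm along its y, 102 mm high; a brass silencer stands on top to z 123 mm
- tap_left (a joint): lever of the left station's ball valve (left = pump end), upright pivot. 0 = shut, at its stop: lever across its branch pipe, pointing along the manifold's -y (right). 1.571 = fully open, at its stop: lever in line with the pipe, pointing along the manifold's -x (to the robot). Grows clockwise seen from above. Friction about 0.12 N m (some 2 N at the grip); stays where it is left, no spring
- tap_middle (a joint): lever of the middle station's ball valve (left = pump end), upright pivot. 0 = shut, at its stop: lever across its branch pipe, pointing along the manifold's -y (right). 1.571 = fully open, at its stop: lever in line with the pipe, pointing along the manifold's -x (to the robot). Grows clockwise seen from above. Friction about 0.12 N m (some 2 N at the grip); stays where it is left, no spring
- tap_right (a joint): lever of the right station's ball valve (left = pump end), upright pivot. 0 = shut, at its stop: lever across its branch pipe, pointing along the manifold's -y (right). 1.571 = fully open, at its stop: lever in line with the pipe, pointing along the manifold's -x (to the robot). Grows clockwise seen from above. Friction about 0.12 N m (some 2 N at the grip); stays where it is left, no spring
- pivot_left (a point): point on the left tap's pivot axis at the mid height of its lever grip (116 mm above the worktop); valve body and nuts reach 35 mm from it along the pipe
- pivot_middle (a point): point on the middle tap's pivot axis at the mid height of its lever grip (116 mm above the worktop); valve body and nuts reach 35 mm from it along the pipe
- pivot_right (a point): point on the right tap's pivot axis at the mid height of its lever grip (116 mm above the worktop); valve body and nuts reach 35 mm from it along the pipe
- grip_left (a point): centre of the left lever's grey plastic grip, 58 mm from the pivot; the grip is 48 mm long, 16 mm wide, 10 mm thick (111 to 121 mm above the worktop), and the lever ends 80 mm from the pivot
- grip_middle (a point): centre of the middle lever's grey plastic grip, 58 mm from the pivot; the grip is 48 mm long, 16 mm wide, 10 mm thick (111 to 121 mm above the worktop), and the lever ends 80 mm from the pivot
- grip_right (a point): centre of the right lever's grey plastic grip, 58 mm from the pivot; the grip is 48 mm long, 16 mm wide, 10 mm thick (111 to 121 mm above the worktop), and the lever ends 80 mm from the pivot
- seat_left (a point): centre of the top of the left station's rubber collar (48 mm across, 128 mm above the worktop), 135 mm behind that station's tap, at the far end of the same branch pipe
- seat_middle (a point): centre of the top of the middle station's rubber collar (48 mm across, 128 mm above the worktop), 135 mm behind that station's tap, at the far end of the same branch pipe
- seat_right (a point): centre of the top of the right station's rubber collar (48 mm across, 128 mm above the worktop), 135 mm behind that station's tap, at the far end of the same branch pipe
- funnel_centre (a point): white porcelain Buchner funnel, 65 mm across, 59 mm high above the collar (top 187 mm above the worktop), loose, its stem standing in the collar of one of the three stations; the point is on its axis 30 mm above the collar
- cap_a_centre (a point): grey ribbed dust cap, 52 mm across and 14 mm high, loose, plugged in the collar of a station not in use; point at its centre
- cap_b_centre (a point): second dust cap, the same as the first, on the other station not in use
- stain_bottle: amber bottle with black cap, 60 mm across, 118 mm high, standing in front of the pump; origin under its centre
- wash_bottle: white wash bottle with bent spout, 97 x 68 mm, 195 mm high, standing right of the manifold, behind the beaker; origin under its centre
- dish: clear petri dish, 61 mm across, 15 mm high, lying in front of the manifold; origin under its centre
- beaker: clear beaker, 56 mm across, 68 mm high, standing right of the manifold, in front of the wash bottle; origin under its centre

How it is judged:
By the outcome, as a careful person would: the job done as asked, in the order asked, and still so for the second after the job is handed in, with the robot touching nothing.
It also fails if it takes over 48 s, if anything falls off the work surface, if the arm or the gripper's body presses on something with over 40 N, if the wrist force passes 120 N, or if a joint passes its speed limit or range.

## Working session

There is one attempt and no reset: what is moved stays moved. The work goes in short steps, each a Python script; the robot and the scene stay as the last script left them, time stands still between calls to the robot, and variables do not carry over. Pictures are saved under pics/ and viewed, on a budget of 10 in all, crops included, one or two more only if the job needs it, and the job is handed in when it is done.

```bash
mkdir -p pics
python3 - <<'E'
from workcell import *
import cv2, numpy as np
for n in ("scene","side"):
    im=camera(n); cv2.imwrite(f"pics/{n}0.png",im); 
    c=get_calibration(n); print(n,np.round(c["camera_matrix"],1).tolist(),c["k1"],np.round(c["cam_to_world"],3).tolist())
print(current_t(),current_tcp_rot())
E
```

```text
scene [[389.1, 0.0, 269.3], [0.0, 389.1, 213.9], [0.0, 0.0, 1.0]] 0.022862551433422793 [[0.826, -0.412, 0.384, 227.986], [-0.563, -0.619, 0.548, -502.424], [0.013, -0.669, -0.743, 794.308], [0.0, 0.0, 0.0, 1.0]]
side [[422.7, 0.0, 282.3], [0.0, 422.7, 207.1], [0.0, 0.0, 1.0]] -0.07118215068374019 [[-0.943, -0.192, 0.271, 289.993], [-0.332, 0.514, -0.791, 824.405], [0.013, -0.836, -0.548, 683.915], [0.0, 0.0, 0.0, 1.0]]
0.1 [-7.51203902e-04  9.90301872e-01  1.38930235e-01 -1.66030639e-04]
```

View pics/scene0.png

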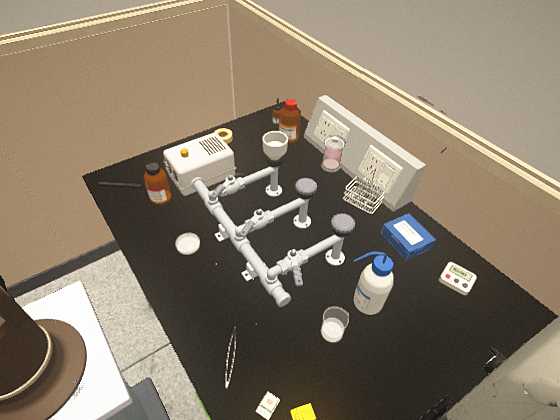

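View pics/side0.png

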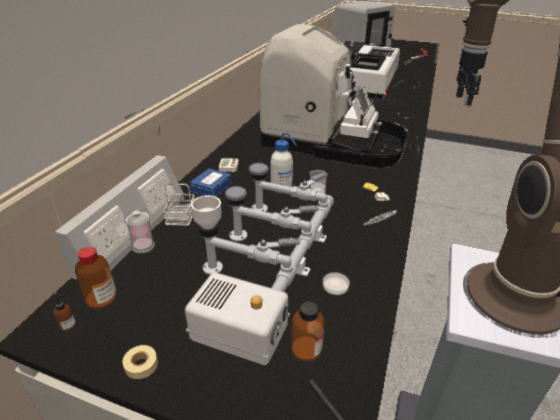

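The scene view shows the funnel on the left (pump-end) station at (275,148), with the dust caps at (306,187) and (343,224). The side view agrees: funnel at (206,212), caps at (236,194) and (259,170). Next I'll zoom in on the taps in both views.

Run:
```python
import cv2, numpy as np
a=cv2.imread("pics/scene0.png")[125:310,180:365]; b=cv2.imread("pics/side0.png")[155:305,190:340]
a=cv2.resize(a,(400,400),interpolation=cv2.INTER_CUBIC);b=cv2.resize(b,(400,400),interpolation=cv2.INTER_CUBIC)
cv2.imwrite("pics/z.png",np.hstack([a,b]))
```

```text
(no output)
```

View pics/z.png

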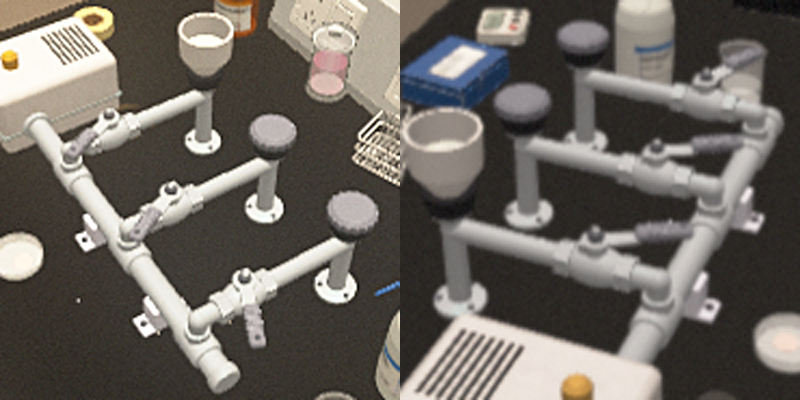

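The zoom shows all three lever nuts and grips clearly in both views. I'll triangulate them and check against the known sizes.

```bash
cat > h.py <<'E'
from workcell import *
import cv2, numpy as np
def ray(c,uv):
    K=c["camera_matrix"];d=(np.array(uv)-[K[0][2],K[1][2]])/K[0][0];s=d.copy()
    for _ in range(20): s=d/(1+c["k1"]*(s@s))
    T=np.array(c["cam_to_world"]);v=T[:3,:3]@np.r_[s,1];return T[:3,3],v/np.linalg.norm(v)
def plane(c,uv,z):
    o,v=ray(c,uv);return o+v*(z-o[2])/v[2]
def tri(c1,u1,c2,u2):
    o,v=ray(c1,u1);p,w=ray(c2,u2);A=np.c_[v,-w];t=np.linalg.lstsq(A,p-o,rcond=None)[0]
    a=o+v*t[0];b=p+w*t[1];return (a+b)/2,np.linalg.norm(a-b)
E
python3 - <<'E'
from h import *
S=get_calibration("scene");D=get_calibration("side")
a=lambda p:(180+p[0]*.4625,125+p[1]*.4625)
b=lambda p:(190+(p[0]-400)*.375,155+p[1]*.375)
P={"pivL":((110,115),(596,235)),"pivM":((172,187),(656,147)),"pivR":((245,277),(707,73)),
"gL":((80,142),(664,231)),"gM":((146,222),(720,143)),"gR":((256,326),(742,57)),
"capM":((273,137),(523,110)),"capR":((352,213),(584,45)),"fun":((205,47),(444,150))}
for k,(p,q) in P.items():
    x,e=tri(S,a(p),D,b(q));z=123 if k[0]=="p" else 118 
    print(k,np.round(x),round(e,1),"planes",z,np.round(plane(S,a(p),z)[:2]),np.round(plane(D,b(q),z)[:2]))
E
```

```text
pivL [564. 152. 116.] 3.7 planes 123 [563. 146.] [559. 162.]
pivM [561.  15. 117.] 5.0 planes 123 [561.  11.] [555.  24.]
pivR [ 555. -127.  119.] 3.4 planes 123 [ 555. -129.] [ 551. -120.]
gL [513. 131. 118.] 2.5 planes 118 [514. 131.] [511. 132.]
gM [509. -12. 118.] 7.6 planes 118 [513. -11.] [505. -10.]
gR [ 531. -177.  116.] 2.4 planes 118 [ 532. -178.] [ 529. -173.]
capM [695.   9. 125.] 4.9 planes 118 [703.  16.] [697.   2.]
capR [ 690. -128.  127.] 8.6 planes 118 [ 702. -122.] [ 691. -139.]
fun [699. 148. 163.] 1.2 planes 118 [731. 194.] [735.  89.]
```

The pivots sit 137 and 142 mm apart (nominal 140). The yaw is about -0.035 rad, both from the pivot row and from the cap-to-pivot line. The heights come out near 116 to 119 mm, and the grips are 55 to 59 mm from their pivots. The levers stand at about L 1.15, M 1.05 and R 0.41. Next I'll check what stands around the approach, then start with the right tap.

```bash
cat >> h.py <<'E'
TH=-0.036; X=np.array([np.cos(TH),np.sin(TH)]);Y=np.array([-np.sin(TH),np.cos(TH)])
PM=np.array([560.,13.5])+0
def W(st,l): # station offset (+1 left,0,-1 right), local xy -> world xy
    return PM+Y*140*st+X*l[0]+Y*l[1]
def fing(a,sgn,gap,r=60): # sgn +1 opening (pushes towards growing angle)
    u=np.array([-np.sin(a),-np.cos(a)]);n=np.array([-np.cos(a),np.sin(a)])*sgn
    return u*r-n*gap
Q=[0,1,0,0]
E
python3 - <<'E'
from h import *
S=get_calibration("scene");D=get_calibration("side")
for n,c,uv,z in (("washbase",S,(370,310),0),("spout",S,(356,260),180),("spoutlow",S,(356,260),150),("washtopblue",S,(383,262),180),("beaker",S,(333,335),0),("microtome corner",D,(405,155),0),("microtome front",D,(350,150),0),("wash side base",D,(283,190),0)):
    print(n,np.round(plane(c,uv,z)[:2]))
for st,a,s,g in ((-1,.41,-1,38),(-1,0,-1,20),(0,1.05,-1,38),(0,0,-1,20),(1,1.15,1,38),(1,1.571,1,20)):
    p=np.r_[W(st,fing(a,s,g)),109]; q=solve_ik(p,Q); print(st,a,np.round(p),None if q is None else np.round(q,2))
E
```

```text
washbase [ 664. -283.]
spout [ 618. -241.]
spoutlow [ 637. -228.]
washtopblue [ 657. -273.]
beaker [ 556. -282.]
microtome corner [ 321. -653.]
microtome front [ 521. -620.]
wash side base [ 659. -256.]
-1 0.41 [ 495. -164.  109.] [ 0.47  0.4  -0.3   1.96  0.16  0.81 -1.49]
-1 0 [ 533. -186.  109.] [ 0.45  0.46 -0.26  1.86  0.15  0.84 -1.46]
0 1.05 [489.  19. 109.] [ 0.35  0.4  -0.59  2.02  0.31  0.81 -2.  ]
0 0 [538. -46. 109.] [ 0.31  0.44 -0.41  1.91  0.23  0.84 -1.78]
1 1.15 [524.  96. 109.] [ 0.25  0.49 -0.67  1.91  0.39  0.87 -2.19]
1 1.571 [504. 136. 109.] [ 0.19  0.48 -0.69  1.94  0.4   0.87 -2.28]
```

```bash
cat >> h.py <<'E'
def work(st,a0,s,end,zt=109,mf=7):
    p=W(st,fing(a0,s,40)); print("descend hit",movel(np.r_[p,zt],vel=120,max_force=10))
    f0=current_ft_force(); over=end+s*0.2
    for a in np.arange(a0,over+s*1e-6,(over-a0)/np.ceil(abs(over-a0)/0.2)):
        hit=movel(np.r_[W(st,fing(a,s,21)),zt],vel=45,max_force=mf)
        t=current_tool_pos();print(round(a,2),hit,np.round(t[:2],1),np.round(np.array(current_ft_force())-f0,1))
        if hit: break
    d=t[:2]-W(st,(0,0)); print("local",np.round([d@X,d@Y],1),"t",round(current_t(),1))
    return a
def away(st,a,s,zt=109):
    movel(np.r_[W(st,fing(a,s,45)),zt],vel=100); t=current_tool_pos(); movel([t[0],t[1],230],vel=200)
E
python3 - <<'E'
from h import *
gripper_to(0)
p=W(-1,fing(.41,-1,40)); goto(np.r_[p,250],Q); print(np.round(current_tool_pos()),current_t())
work(-1,.41,-1,0)
E
```

```text
[ 493. -164.  250.] 2.825
descend hit False
0.41 False [ 510.2 -171.5] [-1.3 -0.4  0.3]
0.26 False [ 517.9 -178.2] [-0.2  0.5 -0.4]
0.1 False [ 526.3 -183.3] [-0.7 -0.4  0.8]
-0.05 False [ 534.9 -186.8] [-1.4  0.  -0.6]
-0.2 True [ 534.8 -187. ] [-1.1  0.   0.4]
local [-18.  -61.3] t 6.0
```

Run:
```python
from h import *
f0=np.array(current_ft_force());t=current_tool_pos()
h=movel(np.r_[t[:2]+X*6,t[2]],vel=25,max_force=9);print(h,np.round(current_tool_pos()-t,2),np.round(current_ft_force()-f0,1))
away(-1,0,-1)
c=get_calibration("wrist");im=camera("wrist");cv2.imwrite("pics/w1.png",im);print(current_t())
```

```text
True [-0.16 -0.01 -0.75] [ 0.7 -0.7 -0.6]
7.4667
```

View pics/w1.png

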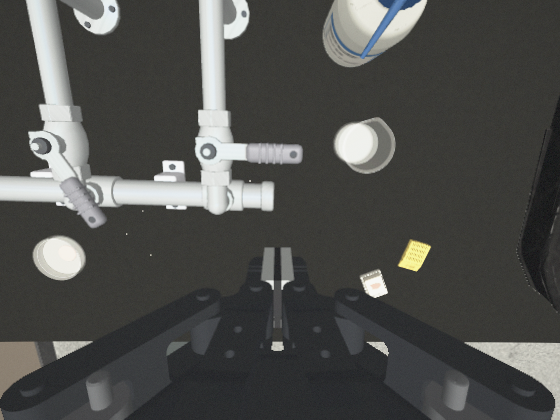

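The right lever now lies square across its pipe: pivot (207,152), grip end (301,154). The middle lever is still slanted, from (40,146) to (95,215). I'll cross-check by casting rays from this picture, then do the middle tap.

Run:
```python
from h import *
c=get_calibration("wrist")
def L(st,p,z):
    d=plane(c,p,z)[:2]-W(st,(0,0));return np.round([d@X,d@Y],1)
print("R piv",L(-1,(207,152),126),"tip",L(-1,(301,154),116),"base grip",L(-1,(248,153),116),"M piv",L(0,(40,146),126),"tip",L(0,(98,219),116))
p=W(0,fing(1.05,-1,40)); t=current_tool_pos(); movel(np.r_[t[:2],235]); movel(np.r_[p,235],vel=200)
a=work(0,1.05,-1,0)
```

```text
R piv [ 0.5 -1.3] tip [  0.6 -78.3] base grip [ -0.1 -33.5] M piv [ 0.1 -7.9] tip [-63.8 -39. ]
descend hit False
1.05 False [497.2   3.8] [-0.8 -0.8  0.1]
0.87 False [499.8  -7.6] [-0.3 -1.3  0.2]
0.69 False [504.5 -18. ] [-0.4 -0.5  0.5]
0.51 False [511.  -27.3] [-0.  -0.8  1. ]
0.34 False [519.  -35.4] [-0.7  0.8  1.1]
0.16 False [528.3 -41.8] [0.  0.  0.9]
-0.02 False [538.7 -46.6] [-1.   0.2  0.6]
-0.2 True [538.9 -46.8] [-1.4 -0.  -0.2]
local [-19. -61.] t 13.3
```

Run:
```python
from h import *
away(0,0,-1)
t=current_tool_pos(); movel(np.r_[t[:2],235]); p=W(1,fing(1.12,1,40)); movel(np.r_[p,235],vel=200)
a=work(1,1.12,1,np.pi/2)
```

```text
descend hit False
1.12 False [518.6 110.4] [ 0.3 -0.3 -0.5]
1.28 False [511.7 118.6] [ 0.9 -0.2  0.8]
1.45 False [506.7 127.8] [ 1.2  0.7 -0.4]
1.61 True [504.5 134.4] [ 1.4 -2.5 -0. ]
local [-59.8 -21.2] t 18.4
```

Run:
```python
from h import *
f0=np.array(current_ft_force());t=current_tool_pos()
h=movel(np.r_[t[:2]+Y*6,t[2]],vel=25,max_force=8);print(h,np.round(current_tool_pos()-t,2),np.round(current_ft_force()-f0,1))
away(1,np.pi/2,1)
p=W(0,(-120,20)); movel(np.r_[p,300],vel=200)
c=get_calibration("wrist");cv2.imwrite("pics/w2.png",camera("wrist"))
cv2.imwrite("pics/scene2.png",camera("scene"));print(current_t())
```

```text
True [-0.18 -0.13 -0.43] [-0.6  1.6  0.1]
20.5583
```

View pics/w2.png

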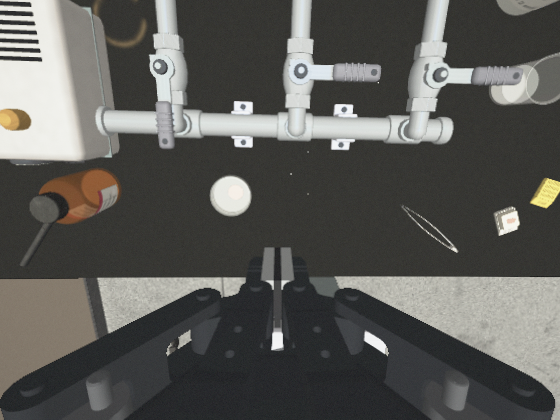

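View pics/scene2.png

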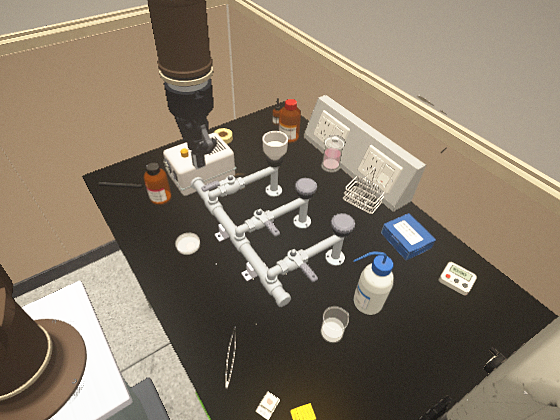

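All three levers look right: left in line at (161,66)–(167,147), middle and right across. The funnel, caps and loose things haven't moved. I'll check the angles numerically from the grip axes.

Run:
```python
from h import *
c=get_calibration("wrist"); im=cv2.imread("pics/w2.png")
hsv=cv2.cvtColor(im,cv2.COLOR_BGR2HSV)
for n,(x0,x1,y0,y1) in {"L":(152,180,102,152),"M":(335,384,58,86),"R":(475,526,62,90)}.items():
    g=im[y0:y1,x0:x1].astype(int); m=((g[...,0]-g[...,1]>6)&(g.mean(2)>90))
    k,lab,stt,_=cv2.connectedComponentsWithStats(m.astype(np.uint8)); j=1+np.argmax(stt[1:,4])
    ys,xs=np.nonzero(lab==j)
    P=np.array([plane(c,(x+x0,y+y0),119)[:2] for x,y in zip(xs,ys)]); q=P-P.mean(0)
    d=np.linalg.svd(q,full_matrices=False)[2][0]; st={"L":1,"M":0,"R":-1}[n]
    w=P.mean(0)-W(st,(0,0)); d*=np.sign(d@w); e=q@d
    print(n,len(P),"angle",round(np.arctan2(-d@X,-d@Y),3),"len",round(np.ptp(e)),"grip local",np.round([w@X,w@Y],1))
pp=[plane(c,u,126)[:2] for u in ((161,66),(301,71),(440,74))]
v=pp[0]-pp[2];print("pivot row yaw",round(np.arctan2(-v[0],v[1]),3),np.round(pp,1).tolist())
```

```text
L 2 angle 1.645 len 1 grip local [-43.6  -9.4]
M 1 angle -1.607 len 0 grip local [  3.2 -55.2]
R 1 angle -1.607 len 0 grip local [  2.7 -50.6]
pivot row yaw -0.029 [[562.1, 149.2], [557.7, 14.8], [554.5, -119.6]]
```

Run:
```python
from h import *
c=get_calibration("wrist"); im=cv2.imread("pics/w2.png").astype(int)
print("grip col",im[73,360],im[140,167],"pipe",im[30,166],im[125,230])
for n,st,(x0,x1,y0,y1) in (("L",1,(150,182,100,155)),("M",0,(335,386,55,90)),("R",-1,(475,488,62,90))):
    g=im[y0:y1,x0:x1]; b=g.mean(2); m=(b>95)&((b<185) if n=="L" else True)
    if n=="L": m[:8]=0; m[12:32]=0   # rows where the white pipe runs
    k,lab,s,_=cv2.connectedComponentsWithStats(m.astype(np.uint8))
    ys,xs=np.nonzero(m if n=="L" else lab==1+np.argmax(s[1:,4]))
    ax=ys if n=="L" else xs; ot=xs if n=="L" else ys
    mid=[(a,np.median(ot[ax==a])) for a in np.unique(ax)]
    k1,k0=np.polyfit(*np.array(mid).T,1); e=np.array([min(ax),max(ax)]); f=k1*e+k0
    pts=[((f_+x0,e_+y0) if n=="L" else (e_+x0,f_+y0)) for e_,f_ in zip(e,f)]
    A=[plane(c,p,119)[:2] for p in pts]; d=A[1]-A[0]
    print(n,np.round(pts,1).tolist(),"angle yaw-.036:",round(np.arctan2(-d@X,-d@Y),3))
```

```text
grip col [184 181 182] [150 147 145] pipe [235 227 219] [223 225 220]
L [[164.3, 108.0], [166.9, 148.0]] angle yaw-.036: 1.583
M [[335.0, 71.6], [380.0, 72.1]] angle yaw-.036: -0.021
R [[475.0, 75.4], [487.0, 75.2]] angle yaw-.036: -0.048
```

```bash
python3 -c "
from workcell import *
hand_in();print(current_t())"
```

```text
the job is handed in; nothing more can be done
the job is handed in; nothing more can be done
```

The pump should now draw only through the funnel, which is on the left (pump-end) station. I pushed the right and middle levers shut and the left one open with the closed fingertip, then handed the job in at about 20.6 s. Each push stopped on contact with the lever's stop, using force limits of 7–9 N. Second pushes on the right and left levers did not move them further.

**Lever angles:** the last wrist picture gave left 1.583 rad (target 1.571) and middle -0.02 rad (target 0).

**Weakest check:** the right lever read -0.05 rad in that picture, but the fit covered only a short piece of the grip because the beaker was behind it. In the earlier close picture its tip was within 1 mm of square.

**Failed check:** my first colour mask for the grips found almost nothing, so I replaced it with a brightness mask.

**Pivot spacing:** ray casts from the last wrist picture put the pivots about 134 mm apart, against the nominal 140. The fingertip contact positions still matched the 140 mm layout to about 1 mm.

**Surroundings:** in the final pictures the funnel, caps, bottles, dish and beaker look unmoved, and the arm was well clear of everything.

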